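Serve a roll and the full tin at the bakery counter

TASK

Make up the customer's order at the bakery counter: lower the round crusty roll from the bread board gently down to the floor of the deep wicker basket and let go of it there, without dropping it in or pressing it hard. Then heft the three identical closed tins to find the full one, which is clearly the heaviest, stand the other two upright on the counter again, and finish while holding the full tin upright in the gripper, still and at least 10 cm clear of the counter: the program ends with it held up, not put down. Knock no tin over, and leave the basket and the other things on the counter where they are.

Things in the scene. Friction and masses are not known exactly. Their poses are not given: they have to be found in the camera images.
- roll: round crusty bread roll, golden brown with a pale cross on top, 60 mm across (widest 14 to 22 mm above its underside), 45 mm high, domed, about 65 g, flat underside 44 mm across; it starts standing on the bread board. Origin: centre of its underside.
- board: small fixed wooden bread board, 140 x 120 x 14 mm, flat; its top is 14 mm above the counter. Origin: centre of its underside.
- basket: the customer's deep round wicker basket, open at the top, no handle over it, loose, 0.5 kg. 120 mm high; its springy woven floor lies 16 mm above its underside and gives about 1 mm for each 2.5 N, up to 8 mm; inside radius 95 mm at the floor and 114 mm at the rim, outside radius 124 mm; two small ear loops on the rim along its own +x and -x reach out to radius 147 mm. Origin: centre of its underside.
- tin_a: one of three outwardly identical closed square tins, red with a cream band and a brass lid that stays shut, 62 x 62 mm, 138 mm tall, smooth upright sides. Origin: centre of the underside; z up when standing; x and y square to its sides. Each holds a loose stack of chocolate rounds that cannot be seen; which tin is the full one changes from day to day. A tin weighs 170 to 250 g when nearly sold out and 440 to 540 g when full; two are nearly sold out and one is full.
- tin_b: one of three outwardly identical closed square tins, red with a cream band and a brass lid that stays shut, 62 x 62 mm, 138 mm tall, smooth upright sides. Origin: centre of the underside; z up when standing; x and y square to its sides. Each holds a loose stack of chocolate rounds that cannot be seen; which tin is the full one changes from day to day. A tin weighs 170 to 250 g when nearly sold out and 440 to 540 g when full; two are nearly sold out and one is full.
- tin_c: one of three outwardly identical closed square tins, red with a cream band and a brass lid that stays shut, 62 x 62 mm, 138 mm tall, smooth upright sides. Origin: centre of the underside; z up when standing; x and y square to its sides. Each holds a loose stack of chocolate rounds that cannot be seen; which tin is the full one changes from day to day. A tin weighs 170 to 250 g when nearly sold out and 440 to 540 g when full; two are nearly sold out and one is full.
- table: the wooden bakery counter; its top is the work surface, height 0.
- bell: steel counter bell among the tins, 64 mm across, 50 mm high; leave it alone. Origin: centre of its underside.
- honey_jar: amber glass jar with a brass cap, 60 mm across, 78 mm high; leave it alone. Origin: centre of its underside.
- pen_mug: blue mug of pens, 76 mm across, 135 mm high with its pens; leave it alone. Origin: centre of its underside.
- terminal: black card payment terminal, 165 x 78 mm, 60 mm high; leave it alone. Origin: centre of its underside.
- tongs: steel bread tongs lying along their own x axis, 235 mm long, 60 mm wide, 24 mm high; leave them alone. Origin: on the counter near the middle of their length.

How it is judged:
By the outcome, as a careful person would: the job done as asked, in the order asked, and still so for the second after the job is handed in, while the arm keeps its last pose, push and grip.
It also fails if it takes over 72 s, if anything falls off the work surface, if the arm or the gripper's body presses on something with over 40 N, if the wrist force passes 120 N, or if a joint passes its speed limit or range.

ROBOT

A 7-joint arm with a two-finger parallel gripper is mounted at the origin on the work surface. World frame = base frame: x ahead of the robot, y to its left, z up, the work surface at z = 0. Lengths are in m, angles in rad, forces in N, time in s.
With the tool pointing down it reaches from about 0.4 to 0.85 m from the base axis. Payload 4.5 kg.
Tool frame: the origin (TCP) lies between the finger pads; the fingertips stand r.finger_overhang ahead of it and the grasp point (between the pads) lies 8 mm behind it (r.finger_overhang is the distance from the TCP to the fingertips, in m); z points along the fingers, x is the direction in which the jaws open and shut, and the axes are right-handed (so a half turn about z gives the same grasp; the last joint's range is limited). The gripper opens to 88 mm and grips with 3 to 60 N. Pads are 18 mm wide; open, the fingers measure 123 mm over their backs; the gripper's body (75 mm by 187 mm) begins 45 mm behind the grasp point.
Start: joints at [1.272, 0.689, -0.195, 1.565, 0.157, 0.902, -0.215], TCP at [0.204, -0.591, 0.25] pointing down, gripper open.
Joint ranges: [-3.01, 3.01], [-0.46, 2.08], [-1.47, 1.51], [0.13, 2.56], [-1, 4.14], [0.04, 2.09], [-2.66, 2.66]. Speed limits (rad/s): [2.57, 2.57, 3.14, 3.14, 3.14, 3.14, 3.14].

INTERFACE

Orientations are given as a unit quaternion [x, y, z, w].
In Python, from plant import r gives the robot as it stands.
- The arm moves only by the tool move_arm, never from a script. Its argument "targets" is a list that holds one entry, the list of rows, each a list of 7 numbers: the turn, a rotation vector about the world's x, y, z in rad, then the shift along the world's x, y, z in m, then the opening, from 0 (shut) to 1 (fully open). A call has 1 to 5 rows; each row shifts and turns the pose as measured when the row begins; what a row does not reach is not made up. A row lasts 1/10 s, in which the tool goes at most 50 mm and 8.59 degrees, less where a joint would pass 70% of its speed; a pose out of reach is approached as far as the arm can. A call with a gripper value outside its range is refused whole. The fingers move at their own pace and stop on an object; "force" is the grip in N (left out, the last holds). Time passes only in rows, so rows that do not move let the fingers close. It gives the time, the measured TCP pose, the force and the opening at its end, in the units of the state.
- r.get_state(): the state, without advancing time (a new reading comes with each control period).
- r.snapshot(name): name is "scene" or "top" or "wrist"; returns a dict with "frame" (480x640x3 uint8, red, green, blue), "K" (3x3 intrinsics, pixels), "T" (4x4, takes a point from camera to world coordinates). Camera axes: x right, y up, looking along -z (the intrinsics and any distortion apply to the point x, -y, -z); pixel columns grow to the right and rows downward; lengths in m; the calibration is good to about 2 mm. A picture is of the moment at which its call begins. There is no depth.
- r.finish_job(): hands the job in, once; it reports no verdict.
Trained networks look in a picture, given as the dict that the camera call returned (one of the last four; its "shot" number tells which), for a name from the list of things; names that differ only in an ending like _2 or _b are one class to them, and where a whole thing is asked for, a point or a joint stands for the part that bears it (a point fixed in the world has none). Each returns a list of dicts, best first, with "score" (0 to 1); they miss things now and then, are a little off and sometimes report something else, mostly with a low value. They report only what shows in the picture. A call takes as long as a camera call.
- r.find_in(picture, query): "centre" ([row, column] in pixels, amid what is visible of it).
The state is a dict: "clock": time; "q": joint angles; "qd": joint speeds; "joint_torque": joint torques, N m; "tool_pos": TCP position; "eef_rot": TCP orientation; "contact_force": force on the tool from outside, world axes, zero at the start; "moment": the same for the moment, N m; "opening": opening from 0.0 (shut) to 1.0 (fully open).
Only numpy, scipy, OpenCV 4.12 (cv2) and the standard library are available. Lean on these libraries where they do the work, as an engineer would, in place of code of your own. Each camera call takes 0.05 s, during which the arm holds its last target. There are 200 camera calls.

## Working session

There is one attempt and no reset: what is moved stays moved. The work goes in short steps, Python scripts to look and compute and a tool call to move; the robot and the scene stay as the last step left them, time stands still between calls to the robot, and variables do not carry over. Pictures are saved under pics/ and viewed, about 8 in all and at most 12, crops included, and the job is handed in when it is done.

Besides the shell and the picture viewer there is one more tool, called after "Call:" by a JSON object that holds its "fn" and its "kwargs". move_arm: Moves the arm, as the interface text tells. Its arguments: {"type":"object","properties":{"targets":{"type":"array","items":{"type":"array","items":{"type":"array","items":{"type":"number"}}}},"force":{"type":"number"}},"required":["targets"]}

```bash
ls; mkdir -p pics; python3 - <<'E'
from plant import r
import cv2
print(r.finger_overhang); s=r.get_state(); print(s)
for n in ["scene","top"]:
    p=r.snapshot(n); cv2.imwrite(f"pics/{n}0.png",p["frame"][:,:,::-1]); print(n,p["K"].tolist(),p["T"].tolist(), p.keys())
    for q in ["roll","board","basket","tin_a","bell","honey_jar","pen_mug","terminal","tongs"]:
        print(q,[(round(d["score"],2),[round(float(v)) for v in d["centre"]]) for d in r.find_in(p,q)][:4])
E
```

```text
pics
0.011
{'clock': 0.0, 'q': array([ 1.27181688,  0.68996284, -0.19451377,  1.56636695,  0.15729333,
        0.90246764, -0.21508508]), 'qd': array([ 4.68053084e-04, -5.49837729e-04,  1.03464877e-03,  3.15134968e-04,
        2.95005792e-05, -4.72243176e-04,  6.60040521e-04]), 'joint_torque': array([-2.77514282e-04, -5.27573812e+01, -1.26680262e+00, -1.53428113e+01,
       -5.26215706e-02,  6.72394177e-03,  1.76519238e-04]), 'tool_pos': array([ 0.20392536, -0.59014466,  0.24891708]), 'eef_rot': array([ 8.14482235e-01, -5.80187785e-01, -7.73408072e-04, -4.73819503e-04]), 'contact_force': array([-0.75070047, -0.77744769, -0.3364406 ]), 'moment': array([ 0.01847484, -0.0432659 , -0.01440176]), 'opening': 1.0012027768758442}
scene [[547.6131577591975, 0.0, 318.07620769042893], [0.0, 547.6131577591975, 227.21355260675617], [0.0, 0.0, 1.0]] [[-0.5368103335557431, -0.6145878349525834, 0.5780280779651351, 1.2159677871579224], [0.8435366749546483, -0.37735662435136924, 0.38216208088270043, 0.34897992389450666], [-0.01674944160943956, 0.6927364370281354, 0.7209963141510061, 0.8402705920038109
[... 569 characters left out ...]
0106, 0.9967019838654417, -0.08114216713610121, 0.4522094874003399], [-0.9999591982745247, -0.0017752534793098749, -0.008857215208746314, -0.041559008914498013], [-0.008972051884607715, 0.08112954969539113, 0.9966631820485808, 1.3434951673637028], [0.0, 0.0, 0.0, 1.0]] dict_keys(['frame', 'K', 'T', 'shot'])
roll [(0.6, [280, 311]), (0.19, [217, 403])]
board [(0.94, [293, 311])]
basket [(0.97, [230, 194]), (0.72, [202, 478]), (0.49, [280, 309]), (0.31, [295, 309])]
tin_a [(0.96, [206, 306]), (0.66, [302, 424]), (0.55, [216, 402])]
bell []
honey_jar [(0.75, [165, 257]), (0.74, [202, 477])]
pen_mug [(0.72, [202, 478]), (0.28, [302, 426])]
terminal [(0.81, [153, 393])]
tongs [(0.97, [298, 489])]
```

View pics/top0.png

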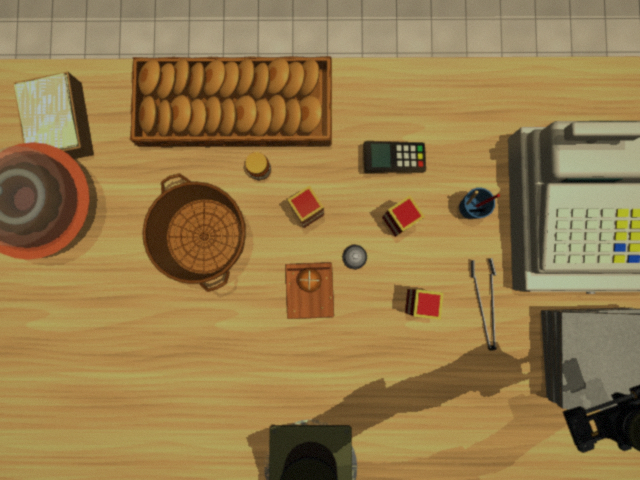

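View pics/scene0.png

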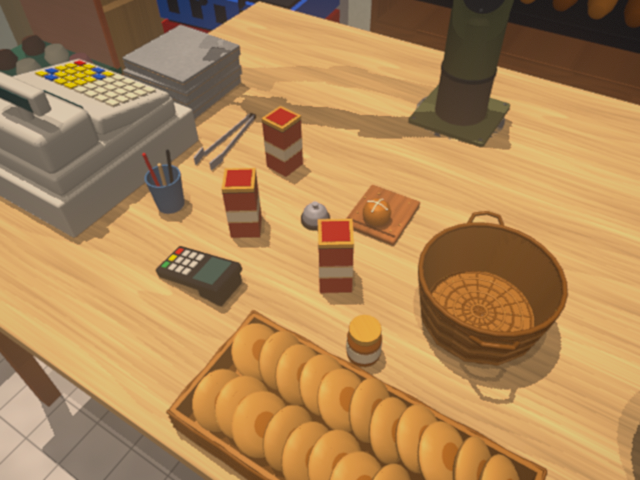

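The top view shows three tins with lids near (306,206), (404,214) and (428,303), the roll at (310,281) and the basket rim around (194,232). The bell is at (355,257) and the jar at (257,165).

```bash
cat > h.py <<'E'
import numpy as np, cv2
from scipy.spatial.transform import Rotation as R
def bp(p,row,col,z):
    K,T=p["K"],p["T"]
    d=T[:3,:3]@np.array([(col-K[0,2])/K[0,0],-(row-K[1,2])/K[1,1],-1])
    o=T[:3,3]; return (o+d*(z-o[2])/d[2])[:2]
def proj(p,P):
    K,T=p["K"],p["T"]; c=T[:3,:3].T@(np.asarray(P,float)-T[:3,3])
    return np.array([K[1,2]-K[1,1]*c[1]/-c[2]*1.0, K[0,2]+K[0,0]*c[0]/-c[2]])
def lids(p,z=0.138,vmin=130):
    f=p["frame"].astype(int); m=((f[...,0]>vmin)&(f[...,1]<60)&(f[...,2]<70)).astype(np.uint8)
    out=[]
    for c in cv2.findContours(m,cv2.RETR_EXTERNAL,cv2.CHAIN_APPROX_NONE)[0]:
        if cv2.contourArea(c)<80: continue
        b=cv2.boxPoints(cv2.minAreaRect(c)); w=np.array([bp(p,y,x,z) for x,y in b])
        e=w[1]-w[0]; out.append((w.mean(0).round(4),np.degrees(np.arctan2(e[1],e[0])).round(1)%90,np.linalg.norm(w[1]-w[0]).round(3),np.linalg.norm(w[2]-w[1]).round(3),b.mean(0).round()))
    return out
E
python3 - <<'E'
from h import *; from plant import r
p=r.snapshot("top")
for l in lids(p): print(l)
s=r.snapshot("scene")
for l in lids(s): print("s",l)
print("roll", bp(p,280,310,.045), bp(s,204,377,.059),"widest",bp(s,213,376,.032))
print("jar",bp(p,165,257,.078),"bell",bp(p,257,355,.05),"mug",bp(p,202,478,.1))
print("board",[bp(p,a,b,.014).round(3) for a,b in [(263,286),(263,333),(318,333),(318,286)]])
# basket: rim x extents col 143..245, row 181..284 ; floor circle
print("rim",bp(p,181,194,.12),bp(p,284,196,.12),bp(p,232,143,.12),bp(p,232,245,.12))
print("ears",bp(p,180,173,.11),bp(p,286,216,.11))
print("floor centre",bp(p,237,204,.016), bp(s,311,479,.016))
print("term",[bp(p,a,b,.05).round(3) for a,b in [(140,362),(173,426)]])
E
```

```text
(array([ 0.4077, -0.2731]), np.float64(84.3), np.float64(0.047), np.float64(0.046), array([428., 304.], dtype=float32))
(array([ 0.6199, -0.2253]), np.float64(33.6), np.float64(0.048), np.float64(0.047), array([406., 213.], dtype=float32))
(array([0.6438, 0.0104]), np.float64(32.9), np.float64(0.046), np.float64(0.045), array([305., 203.], dtype=float32))
s (array([0.6444, 0.0078]), np.float64(31.5), np.float64(0.045), np.float64(0.044), array([336., 231.], dtype=float32))
s (array([ 0.6221, -0.2284]), np.float64(31.299999999999997), np.float64(0.048), np.float64(0.042), array([238., 178.], dtype=float32))
s (array([ 0.4089, -0.2771]), np.float64(19.599999999999994), np.float64(0.048), np.float64(0.06), array([281., 116.], dtype=float32))
roll [0.46450636 0.00134918] [0.47028992 0.00264947] widest [0.46965641 0.00179889]
jar [0.74786707 0.1315488 ] bell [ 0.52136216 -0.11065667] mug [ 0.6506651  -0.40449151]
board [array([0.508, 0.064]), array([ 0.508, -0.056]), array([ 0.369, -0.056]), array([0.369, 0.063])]
rim [0.69975017 0.27595887] [0.45473229 0.26659001] [0.57768085 0.39473653] [0.57720542 0.15274052]
ears [0.70435684 0.32926317] [0.44998608 0.22160481]
floor centre [0.57514388 0.27446086] [0.58011669 0.27314238]
term [array([ 0.818, -0.13 ]), array([ 0.733, -0.29 ])]
```

Both cameras agree to about 5 mm: roll (0.467, 0.002), basket (0.577, 0.273), and tins at (0.644, 0.009), (0.621, -0.227) and (0.408, -0.275). I'll start moving toward the roll.

Call:
{"fn": "move_arm", "kwargs": {"targets": [[[0,0,0.06,0.018,0.042,0,1],[0,0,0.06,0.018,0.042,0,1],[0,0,0.06,0.018,0.042,0,1],[0,0,0.06,0.018,0.042,0,1],[0,0,0,0.018,0.042,0,1]]]}}

```text
clock: 1.6
tool_pos: [0.2918, -0.3813, 0.2496]
eef_rot: [0.877, -0.48, 0.003, 0.003]
contact_force: [0.9, -1.0, 0.1]
opening: 1.0
```

Call:
{"fn": "move_arm", "kwargs": {"targets": [[[0,0,0,0.019,0.043,0,1],[0,0,0,0.019,0.043,0,1],[0,0,0,0.019,0.043,0,1],[0,0,0,0.019,0.043,0,1],[0,0,0,0.019,0.043,0,1]]]}}

```text
clock: 2.1
tool_pos: [0.3901, -0.1584, 0.2511]
eef_rot: [0.876, -0.482, 0.005, 0.003]
contact_force: [1.3, -0.2, -0.0]
opening: 0.997
```

Call:
{"fn": "move_arm", "kwargs": {"targets": [[[0,0,0,0.02,0.043,0,1],[0,0,0,0.02,0.043,-0.015,1],[0,0,0,0.02,0.043,-0.02,1],[0,0,0,0.02,0.04,-0.02,1],[0,0,0,0,0,0,1]]]}}

```text
clock: 2.6
tool_pos: [0.4753, 0.0209, 0.1984]
eef_rot: [0.879, -0.477, 0.01, -0.002]
contact_force: [-0.4, 0.6, 0.7]
opening: 0.998
```

```bash
python3 - <<'E'
from h import *; from plant import r
p=r.snapshot("wrist"); cv2.imwrite("pics/w1.png",p["frame"][:,:,::-1]); s=r.get_state(); print(s["tool_pos"],s["eef_rot"],s["contact_force"])
print(p["T"].round(3).tolist())
for d in r.find_in(p,"roll")[:2]: print(d, bp(p,*d["centre"],.036))
for l in lids(p): print(l)
E
```

```text
[0.47404125 0.01740935 0.1990756 ] [ 8.78136161e-01 -4.78311513e-01  9.73881124e-03 -3.66711684e-04] [-0.87878905 -0.49488864  0.36848745]
[[0.545, 0.802, 0.243, 0.54], [-0.838, 0.516, 0.176, 0.066], [0.016, -0.3, 0.954, 0.335], [0.0, 0.0, 0.0, 1.0]]
{'centre': [254.5, 327.4], 'score': 0.72} [0.46427575 0.00200032]
(array([ 0.6303, -0.0024]), np.float64(33.3), np.float64(0.05), np.float64(0.016), array([562.,  21.], dtype=float32))
```

View pics/w1.png

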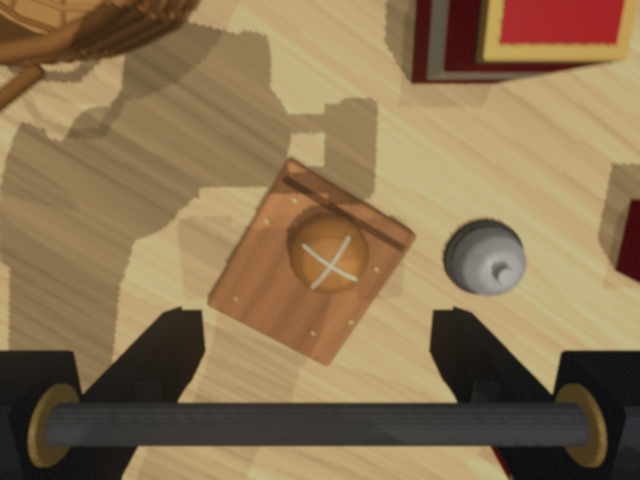

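```bash
cat >> h.py <<'E'
def fix(s,ang):
    "rotvec (world) taking the tool to pointing straight down with jaw at ang deg (mod 180)"
    c=R.from_quat(s["eef_rot"]); best=None
    for a in (ang,ang+180):
        a=np.radians(a); x=np.array([np.cos(a),np.sin(a),0]); z=np.array([0,0,-1.]); t=R.from_matrix(np.c_[x,np.cross(z,x),z])
        v=(t*c.inv()).as_rotvec()
        if best is None or np.linalg.norm(v)<np.linalg.norm(best): best=v
    return best.round(3)
E
python3 - <<'E'
from h import *; from plant import r
s=r.get_state(); print(fix(s,-57), s["tool_pos"])
E
```

```text
[0.01  0.017 0.007] [0.47310076 0.01455533 0.19953963]
```

The wrist view shows the roll at pixel (252,328) on the board, giving (0.466, 0.002), with clear space for the fingers on both sides. I'll descend next.

Call:
{"fn": "move_arm", "kwargs": {"targets": [[[0.01,0.017,0.007,-0.007,-0.012,-0.03,1],[0,0,0,0,0,-0.035,1],[0,0,0,0,0,-0.035,1],[0,0,0,0,0,-0.03,1],[0,0,0,0,0,0,1]]]}}

```text
clock: 3.2
tool_pos: [0.4668, -0.008, 0.0702]
eef_rot: [0.875, -0.483, 0.005, 0.0]
contact_force: [-0.8, -0.5, 0.3]
opening: 0.997
```

```bash
python3 - <<'E'
from h import *; from plant import r
s=r.get_state(); print(fix(s,-57), s["tool_pos"],s["contact_force"])
E
```

```text
[0.005 0.008 0.014] [ 0.46683776 -0.00801092  0.07023588] [-0.82418596 -0.50088756  0.32396182]
```

Call:
{"fn": "move_arm", "kwargs": {"targets": [[[0.005,0.008,0,0,0.009,-0.012,1],[0,0,0,0,0,-0.015,1],[0,0,0,0,0,-0.01,1],[0,0,0,0,0,0,1]]]}}

```text
clock: 3.6
tool_pos: [0.4681, -0.0051, 0.0375]
eef_rot: [0.873, -0.488, 0.002, 0.0]
contact_force: [-0.8, 1.1, 0.8]
opening: 0.998
```

```bash
python3 - <<'E'
from h import *; from plant import r
s=r.get_state(); print(fix(s,-57), s["tool_pos"],s["contact_force"])
E
```

```text
[0.003 0.004 0.024] [ 0.46812341 -0.00514227  0.03750176] [-0.82741958  1.09559067  0.82898263]
```

Call:
{"fn": "move_arm", "kwargs": {"targets": [[[0,0,0.02,-0.001,0.007,-0.006,1],[0,0,0,0,0.001,-0.003,1],[0,0,0,0,0,-0.001,1]]]}}

```text
clock: 3.9
tool_pos: [0.4684, 0.0025, 0.0295]
eef_rot: [0.878, -0.479, 0.004, -0.001]
contact_force: [0.6, 0.1, 0.3]
opening: 1.0
```

Call:
{"fn": "move_arm", "kwargs": {"targets": [[[0,0,0,0,0,0,0],[0,0,0,0,0,0,0],[0,0,0,0,0,0,0],[0,0,0,0,0,0,0]]], "force": 10}}

```text
clock: 4.3
tool_pos: [0.4687, 0.003, 0.0303]
eef_rot: [0.878, -0.479, 0.005, -0.001]
contact_force: [0.4, -0.6, -0.6]
opening: 0.68
```

Call:
{"fn": "move_arm", "kwargs": {"targets": [[[0,0,0,0,0,0,0],[0,0,0,0,0,0.015,0],[0,0,0,0,0,0.03,0],[0,0,0,0,0,0.04,0],[0,0,0,0,0.01,0.04,0]]], "force": 10}}

```text
clock: 4.8
tool_pos: [0.4647, 0.0116, 0.1544]
eef_rot: [0.878, -0.479, 0.0, 0.004]
contact_force: [0.8, 0.1, -0.4]
opening: 0.671
```

Call:
{"fn": "move_arm", "kwargs": {"targets": [[[0,0,0,0.012,0.03,0.04,0],[0,0,0,0.016,0.04,0.015,0],[0,0,0,0.016,0.04,0,0],[0,0,0,0.016,0.04,0,0],[0,0,0,0.016,0.04,0,0]]]}}

```text
clock: 5.3
tool_pos: [0.541, 0.1996, 0.2175]
eef_rot: [0.874, -0.485, 0.003, 0.003]
contact_force: [0.7, 0.1, -0.3]
opening: 0.674
```

```bash
python3 - <<'E'
from h import *; from plant import r
s=r.get_state(); print(fix(s,-57), s["tool_pos"],s["contact_force"])
p=r.snapshot("wrist"); cv2.imwrite("pics/w2.png",p["frame"][:,:,::-1]); print(p["T"].round(3).tolist())
d=r.find_in(p,"basket")[:1]; print(d)
np.savez("w2.npz",K=p["K"],T=p["T"])
E
```

```text
[0.009 0.002 0.018] [0.54101885 0.19959386 0.21746044] [ 0.65366531  0.05430347 -0.30372679]
[[0.529, 0.807, 0.263, 0.609], [-0.849, 0.5, 0.173, 0.244], [0.008, -0.315, 0.949, 0.353], [0.0, 0.0, 0.0, 1.0]]
[{'centre': [134.8, 227.6], 'score': 0.63}]
```

View pics/w2.png

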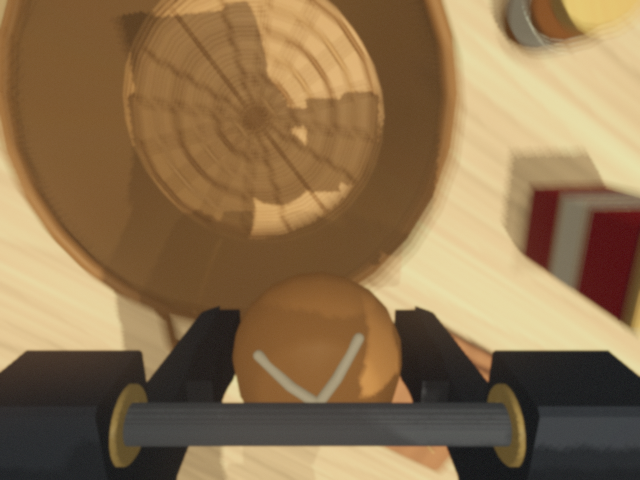

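The roll is held between the fingers. The basket's floor hub is at pixel (117,257), with floor edges at columns 125 and 382.

```bash
python3 - <<'E'
from h import *
p=np.load("w2.npz")
print(bp(p,117,257,.016)); 
fl=[bp(p,*q,.016) for q in [(100,125),(100,382),(237,255),(200,163),(200,346)]]
rim=[bp(p,*q,.12) for q in [(95,3),(95,456),(200,45),(290,140),(280,375),(200,435)]]
for n,P in(("fl",fl),("rim",rim)):
    P=np.array(P); A=np.c_[2*P,np.ones(len(P))]; c=np.linalg.lstsq(A,(P**2).sum(1),rcond=None)[0]; print(n,c[:2],np.sqrt(c[2]+c[0]**2+c[1]**2))
E
```

```text
[0.58130762 0.27722245]
fl [0.58046404 0.28009188] 0.09753664046281361
rim [0.58240231 0.27592994] 0.11766242124426207
```

Call:
{"fn": "move_arm", "kwargs": {"targets": [[[0.009,0.002,0.01,0.015,0.028,0,0],[0,0,0,0.012,0.022,0,0],[0,0,0,0.006,0.012,0,0],[0,0,0,0,0,0,0],[0,0,0,0,0,0,0]]]}}

```text
clock: 5.9
tool_pos: [0.5721, 0.268, 0.2147]
eef_rot: [0.879, -0.476, -0.003, 0.0]
contact_force: [-0.6, -0.1, -1.7]
opening: 0.671
```

```bash
python3 - <<'E'
from h import *; from plant import r
s=r.get_state(); print(fix(s,-57), s["tool_pos"],s["contact_force"])
E
```

```text
[-0.003 -0.005 -0.002] [0.57205157 0.26800793 0.21471059] [-0.5703806  -0.09494477 -1.66719024]
```

Call:
{"fn": "move_arm", "kwargs": {"targets": [[[0,0,0,0.007,0.006,-0.02,0],[0,0,0,0,0,-0.03,0],[0,0,0,0,0,-0.03,0],[0,0,0,0,0,-0.015,0],[0,0,0,0,0,0,0]]]}}

```text
clock: 6.4
tool_pos: [0.5777, 0.2656, 0.1176]
eef_rot: [0.878, -0.479, -0.002, 0.003]
contact_force: [0.1, -0.5, -0.4]
opening: 0.675
```

```bash
python3 - <<'E'
from h import *; from plant import r
s=r.get_state(); print(fix(s,-57), s["tool_pos"],s["contact_force"])
E
```

```text
[ 0.003 -0.007  0.004] [0.57771812 0.265611   0.11764606] [ 0.0980292  -0.51592543 -0.41402712]
```

Call:
{"fn": "move_arm", "kwargs": {"targets": [[[0,-0.007,0,0.002,0.009,-0.005,0],[0,0,0,0,0.001,-0.01,0],[0,0,0,0,0.001,-0.015,0],[0,0,0,0,0,0,0],[0,0,0,0,0,0,0]]]}}

```text
clock: 6.9
tool_pos: [0.5809, 0.2764, 0.0879]
eef_rot: [0.878, -0.479, 0.002, -0.0]
contact_force: [0.5, -0.1, -0.2]
opening: 0.672
```

```bash
python3 - <<'E'
from h import *; from plant import r
s=r.get_state(); print(fix(s,-57), s["tool_pos"],s["contact_force"])
p=r.snapshot("top"); cv2.imwrite("pics/t2.png",cv2.resize(p["frame"][130:330,100:300,::-1],(600,600)))
E
```

```text
[0.002 0.004 0.005] [0.58086704 0.27637417 0.08793613] [ 0.48256954 -0.12031319 -0.15018336]
```

View pics/t2.png

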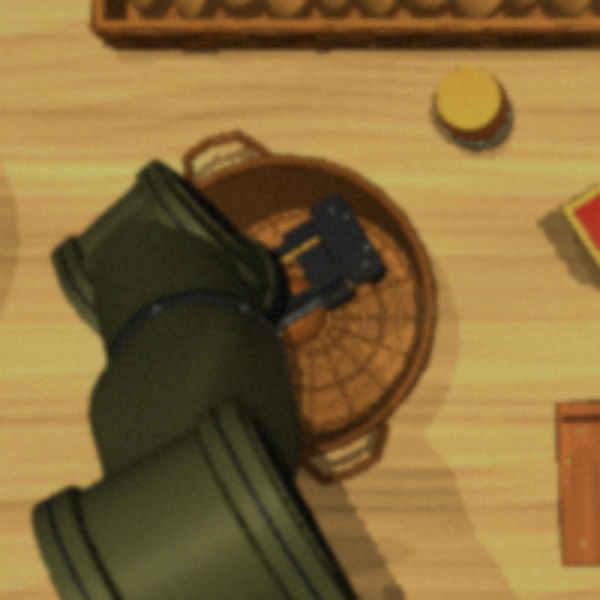

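The gripper is inside the rim with space all around. I'll descend gently.

Call:
{"fn": "move_arm", "kwargs": {"targets": [[[0.002,0.004,0,-0.001,-0.001,-0.01,0],[0,0,0,0,0,-0.014,0],[0,0,0,0,0,-0.01,0],[0,0,0,0,0,-0.005,0],[0,0,0,0,0,0,0]]]}}

```text
clock: 7.45
tool_pos: [0.5797, 0.2749, 0.0456]
eef_rot: [0.877, -0.48, -0.0, 0.0]
contact_force: [-0.2, -0.7, -0.5]
opening: 0.673
```

```bash
python3 - <<'E'
from h import *; from plant import r
s=r.get_state(); print(fix(s,-57), s["tool_pos"],s["contact_force"])
E
```

```text
[-0.    -0.001  0.006] [0.57965239 0.27486894 0.04559062] [-0.19816408 -0.68680708 -0.47620821]
```

Call:
{"fn": "move_arm", "kwargs": {"targets": [[[0,0,0,0,0,-0.004,0],[0,0,0,0,0,-0.004,0],[0,0,0,0,0,-0.002,0],[0,0,0,0,0,0,0]]]}}

```text
clock: 7.85
tool_pos: [0.58, 0.2751, 0.035]
eef_rot: [0.877, -0.48, -0.0, -0.0]
contact_force: [0.2, 1.0, -0.2]
opening: 0.674
```

Call:
{"fn": "move_arm", "kwargs": {"targets": [[[0,0,0,0,0,-0.001,0],[0,0,0,0,0,-0.001,0],[0,0,0,0,0,0,0]]]}}

```text
clock: 8.15
tool_pos: [0.5804, 0.2753, 0.0334]
eef_rot: [0.877, -0.48, 0.0, -0.001]
contact_force: [0.0, -0.6, -1.3]
opening: 0.671
```

Call:
{"fn": "move_arm", "kwargs": {"targets": [[[0,0,0,0,0,-0.001,0],[0,0,0,0,0,-0.001,0]]]}}

```text
clock: 8.35
tool_pos: [0.5805, 0.2754, 0.0316]
eef_rot: [0.877, -0.48, 0.0, -0.001]
contact_force: [-0.7, 0.5, 0.7]
opening: 0.676
```

Call:
{"fn": "move_arm", "kwargs": {"targets": [[[0,0,0,0,0,0,0],[0,0,0,0,0,0,0]]]}}

```text
clock: 8.55
tool_pos: [0.5805, 0.2755, 0.0317]
eef_rot: [0.877, -0.48, 0.0, -0.001]
contact_force: [-0.8, -0.3, 0.3]
opening: 0.673
```

Call:
{"fn": "move_arm", "kwargs": {"targets": [[[0,0,0,0,0,-0.0008,0],[0,0,0,0,0,0,0]]]}}

```text
clock: 8.75
tool_pos: [0.5805, 0.2755, 0.0312]
eef_rot: [0.877, -0.48, 0.0, -0.001]
contact_force: [-1.3, -0.0, 1.6]
opening: 0.67
```

Call:
{"fn": "move_arm", "kwargs": {"targets": [[[0,0,0,0,0,-0.0005,0],[0,0,0,0,0,0,0]]]}}

```text
clock: 8.95
tool_pos: [0.5805, 0.2755, 0.031]
eef_rot: [0.877, -0.48, 0.0, -0.001]
contact_force: [-0.1, -0.1, 1.7]
opening: 0.668
```

The force has risen to about +1.7 N, so the roll is resting on the floor. I'll open the gripper slowly.

Call:
{"fn": "move_arm", "kwargs": {"targets": [[[0,0,0,0,0,0,0.73],[0,0,0,0,0,0,0.8],[0,0,0,0,0,0,0.9],[0,0,0,0,0,0,1]]]}}

```text
clock: 9.35
tool_pos: [0.5809, 0.2757, 0.0307]
eef_rot: [0.877, -0.48, 0.001, -0.001]
contact_force: [0.5, -0.1, -0.1]
opening: 0.96
```

Call:
{"fn": "move_arm", "kwargs": {"targets": [[[0,0,0,0,0,0.01,1],[0,0,0,0,0,0.02,1],[0,0,0,0,0,0.03,1],[0,0,0,0,0,0.03,1]]]}}

```text
clock: 9.75
tool_pos: [0.5777, 0.274, 0.1203]
eef_rot: [0.878, -0.479, -0.002, 0.003]
contact_force: [0.0, -0.6, 0.2]
opening: 1.0
```

```bash
python3 - <<'E'
from h import *; from plant import r
s=r.get_state(); print(fix(s,-57), s["tool_pos"],s["contact_force"])
E
```

```text
[ 0.003 -0.006  0.005] [0.57770025 0.27395836 0.12033754] [ 0.00486092 -0.60416662  0.16144052]
```

Call:
{"fn": "move_arm", "kwargs": {"targets": [[[0,0,0,0,0,0.04,1],[0,0,0,0,0,0.045,1],[0,0,0,0.01,-0.03,0.02,1],[0,0,0,0.01,-0.045,0,1],[0,0,0,0.011,-0.045,0,1]]]}}

```text
clock: 10.25
tool_pos: [0.6083, 0.1632, 0.2397]
eef_rot: [0.882, -0.472, 0.0, -0.006]
contact_force: [0.5, 0.6, -0.4]
opening: 1.003
```

Call:
{"fn": "move_arm", "kwargs": {"targets": [[[0,0,0,0.011,-0.045,0,1],[0,0,0,0.011,-0.035,0,1],[0,0,0,0.006,-0.015,0,1],[0,0,0,0,0,0,1]]]}}

```text
clock: 10.65
tool_pos: [0.6387, 0.0557, 0.2437]
eef_rot: [0.879, -0.477, 0.004, -0.005]
contact_force: [-0.4, 0.2, -0.6]
opening: 1.001
```

```bash
python3 - <<'E'
from h import *; from plant import r
s=r.get_state(); print(fix(s,-57), s["tool_pos"],s["contact_force"])
p=r.snapshot("wrist"); cv2.imwrite("pics/w3.png",p["frame"][:,:,::-1])
for l in lids(p,vmin=110): print(l)
p=r.snapshot("top")
cv2.imwrite("pics/t3.png",cv2.resize(p["frame"][130:330,100:300,::-1],(600,600)))
for d in r.find_in(p,"roll")[:2]: print(d, bp(p,*d["centre"],.05))
E
```

```text
[-0.006  0.011 -0.001] [0.63868622 0.05565007 0.24372951] [-0.42831276  0.15042411 -0.5599785 ]
(array([ 0.6378, -0.0095]), np.float64(35.2), np.float64(0.024), np.float64(0.019), array([403., 308.], dtype=float32))
(array([0.6616, 0.0183]), np.float64(33.0), np.float64(0.04), np.float64(0.006), array([390., 255.], dtype=float32))
{'centre': [235.2, 201.7], 'score': 0.97} [0.57652682 0.27221016]
{'centre': [230.3, 191.2], 'score': 0.74} [0.58889873 0.29877114]
```

View pics/w3.png

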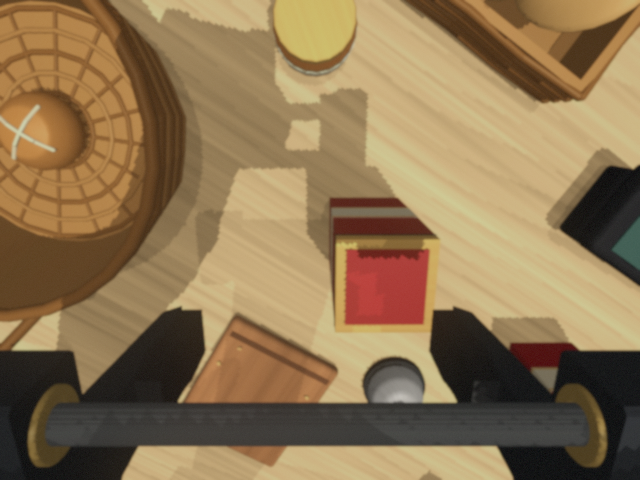

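View pics/t3.png

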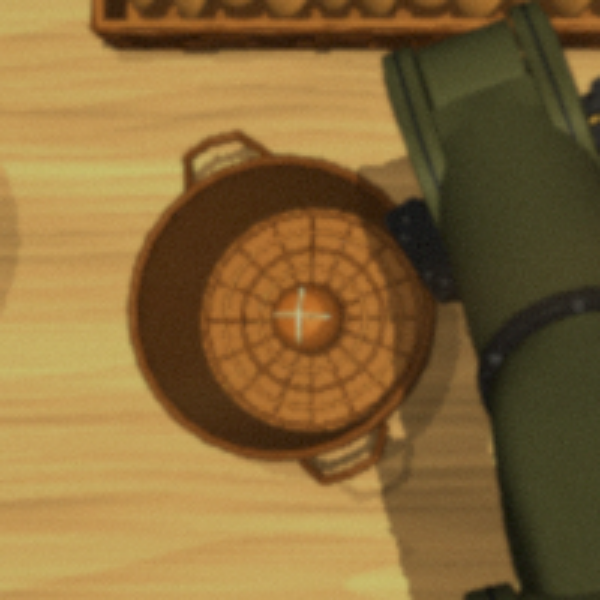

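The roll rests in the middle of the basket floor and the basket hasn't moved. The tin lid spans wrist pixels x 336–437, y 237–331.

```bash
python3 - <<'E'
from h import *; from plant import r
p=r.snapshot("wrist"); s=r.get_state()
w=np.array([bp(p,y,x,.138) for x,y in [(336,238),(438,237),(434,331),(337,331)]]); print(w.mean(0)); e=w[1]-w[0]+w[2]-w[3]; print(np.degrees(np.arctan2(e[1],e[0])),[np.linalg.norm(w[i]-w[i-1]).round(3) for i in range(4)])
print(fix(s,-57), s["tool_pos"])
E
```

```text
[0.64301233 0.01454787]
-56.19867540416942 [np.float64(0.062), np.float64(0.061), np.float64(0.063), np.float64(0.062)]
[-0.009  0.01  -0.009] [0.63730934 0.06187959 0.24341917]
```

Call:
{"fn": "move_arm", "kwargs": {"targets": [[[-0.009,0.01,0,0.003,-0.02,0,1],[0,0,0,0.003,-0.02,0,1],[0,0,0,0,-0.01,-0.02,1],[0,0,0,0,0,0,1],[0,0,0,0,0,0,1]]]}}

```text
clock: 11.35
tool_pos: [0.6432, 0.0162, 0.2238]
eef_rot: [0.884, -0.467, -0.001, -0.0]
contact_force: [-0.7, 0.5, -0.7]
opening: 1.0
```

```bash
python3 - <<'E'
from h import *; from plant import r
s=r.get_state(); print(fix(s,-56.5), s["tool_pos"],s["contact_force"])
E
```

```text
[-0.001 -0.002 -0.014] [0.64320381 0.01616355 0.22375913] [-0.73358586  0.54474403 -0.65495273]
```

Call:
{"fn": "move_arm", "kwargs": {"targets": [[[0,0,-0.014,0.001,-0.007,-0.015,1],[0,0,0,0,0,-0.02,1],[0,0,0,0,0,-0.01,1],[0,0,0,0,0,0,1]]]}}

```text
clock: 11.75
tool_pos: [0.6451, 0.0108, 0.1776]
eef_rot: [0.881, -0.473, -0.0, -0.001]
contact_force: [0.2, -0.3, -0.0]
opening: 1.0
```

```bash
python3 - <<'E'
from h import *; from plant import r
s=r.get_state(); print(fix(s,-56.5), s["tool_pos"],s["contact_force"])
E
```

```text
[-0.002  0.001 -0.001] [0.64513697 0.01081203 0.17758815] [ 0.22867148 -0.31036902 -0.00070691]
```

Call:
{"fn": "move_arm", "kwargs": {"targets": [[[0,0,0,-0.001,-0.001,-0.015,1],[0,0,0,0,0,-0.025,1],[0,0,0,0,0,-0.025,1],[0,0,0,0,0,-0.012,1],[0,0,0,0,0,0,1]]]}}

```text
clock: 12.25
tool_pos: [0.6468, 0.0114, 0.1013]
eef_rot: [0.881, -0.472, 0.002, -0.003]
contact_force: [-0.3, 0.5, 0.3]
opening: 0.999
```

Call:
{"fn": "move_arm", "kwargs": {"targets": [[[0,0,0,0,0,0,0],[0,0,0,0,0,0,0],[0,0,0,0,0,0,0],[0,0,0,0,0,0,0]]], "force": 25}}

```text
clock: 12.65
tool_pos: [0.6493, 0.0118, 0.1051]
eef_rot: [0.881, -0.472, 0.005, -0.005]
contact_force: [-0.2, -0.1, -2.3]
opening: 0.701
```

```bash
python3 - <<'E'
from h import *; from plant import r
s=r.get_state(); print(fix(s,-56.5), s["tool_pos"],s["contact_force"],s["opening"])
E
```

```text
[-0.004  0.013 -0.002] [0.64933005 0.01183038 0.10509178] [-0.18494153 -0.11820344 -2.26121325] 0.7014881143049523
```

Call:
{"fn": "move_arm", "kwargs": {"targets": [[[0,0,0,0,0,0.008,0],[0,0,0,0,0,0.012,0],[0,0,0,0,0,0.005,0],[0,0,0,0,0,0,0],[0,0,0,0,0,0,0]]]}}

```text
clock: 13.15
tool_pos: [0.6495, 0.0117, 0.1336]
eef_rot: [0.881, -0.473, 0.005, -0.005]
contact_force: [-0.2, 0.6, -2.1]
opening: 0.703
```

```bash
python3 - <<'E'
from h import *; from plant import r
F=[]
for i in range(4): r.snapshot("top"); F.append(r.get_state()["contact_force"])
s=r.get_state(); print(fix(s,-56.5), s["tool_pos"],np.round(F,2).tolist(),s["opening"])
E
```

```text
[-0.004  0.013 -0.002] [0.64912999 0.01170289 0.13286395] [[-0.19, 0.21, -1.55], [0.29, 0.61, -1.68], [-0.12, 0.33, -1.95], [-0.82, 0.16, -1.15]] 0.7065222663948271
```

Tin 1 weighs about 1.7 N, so it's a light one. I'll set it back down.

Call:
{"fn": "move_arm", "kwargs": {"targets": [[[0,0,0,0,0,-0.008,0],[0,0,0,0,0,-0.01,0],[0,0,0,0,0,-0.005,0],[0,0,0,0,0,0,0]]]}}

```text
clock: 13.75
tool_pos: [0.6481, 0.0116, 0.1063]
eef_rot: [0.881, -0.472, 0.004, -0.004]
contact_force: [-0.3, -0.3, -1.3]
opening: 0.703
```

Call:
{"fn": "move_arm", "kwargs": {"targets": [[[0,0,0,0,0,-0.002,0],[0,0,0,0,0,-0.001,0]]]}}

```text
clock: 13.95
tool_pos: [0.6483, 0.0116, 0.1046]
eef_rot: [0.881, -0.473, 0.004, -0.004]
contact_force: [-3.6, -0.3, 10.6]
opening: 0.697
```

Call:
{"fn": "move_arm", "kwargs": {"targets": [[[0,0,0,0,0,0.0006,0],[0,0,0,0,0,0,0.78],[0,0,0,0,0,0,0.88],[0,0,0,0,0,0,1],[0,0,0,0,0,0,1]]]}}

```text
clock: 14.45
tool_pos: [0.6498, 0.0119, 0.1066]
eef_rot: [0.881, -0.473, 0.005, -0.005]
contact_force: [0.3, -0.3, 0.1]
opening: 0.994
```

Call:
{"fn": "move_arm", "kwargs": {"targets": [[[0,0,0,-0.002,0,0.015,1],[0,0,0,0,0,0.03,1],[0,0,0,0,0,0.04,1],[0,0,0,0,0,0.035,1],[0,0,0,0,-0.02,0.01,1]]]}}

```text
clock: 14.95
tool_pos: [0.6453, -0.0041, 0.2429]
eef_rot: [0.883, -0.47, 0.003, -0.006]
contact_force: [0.7, 0.1, -0.3]
opening: 1.002
```

```bash
python3 - <<'E'
from h import *; from plant import r
s=r.get_state(); print(fix(s,-57), s["tool_pos"],s["contact_force"])
E
```

```text
[-0.007  0.011 -0.016] [ 0.64525625 -0.00413926  0.24288687] [ 0.72835535  0.13200082 -0.29095063]
```

Call:
{"fn": "move_arm", "kwargs": {"targets": [[[-0.007,0.011,-0.016,-0.004,-0.04,0,1],[0,0,0,-0.005,-0.045,0,1],[0,0,0,-0.005,-0.045,-0.005,1],[0,0,0,-0.005,-0.04,-0.01,1],[0,0,0,-0.003,-0.025,-0.005,1]]]}}

```text
clock: 15.45
tool_pos: [0.6251, -0.2018, 0.2343]
eef_rot: [0.881, -0.474, 0.007, -0.004]
contact_force: [-0.2, -0.4, -0.6]
opening: 1.001
```

Call:
{"fn": "move_arm", "kwargs": {"targets": [[[0,0,0,-0.002,-0.01,0,1],[0,0,0,0,0,0,1],[0,0,0,0,0,0,1]]]}}

```text
clock: 15.75
tool_pos: [0.6217, -0.2161, 0.2362]
eef_rot: [0.879, -0.477, 0.008, -0.003]
contact_force: [1.2, -0.7, 0.8]
opening: 0.999
```

```bash
python3 - <<'E'
from h import *; from plant import r
p=r.snapshot("wrist"); cv2.imwrite("pics/w4.png",p["frame"][:,:,::-1]); np.savez("w4.npz",K=p["K"],T=p["T"])
s=r.get_state(); print(fix(s,-57), s["tool_pos"],s["contact_force"])
print(*lids(p,vmin=100),sep="\n")
E
```

```text
[ 0.002  0.017 -0.002] [ 0.62187511 -0.21567246  0.23632122] [-1.27233846  0.06505442  0.31415142]
(array([ 0.6217, -0.2269]), np.float64(35.8), np.float64(0.049), np.float64(0.046), array([332., 266.], dtype=float32))
(array([ 0.7384, -0.247 ]), np.float64(1.3), np.float64(0.011), np.float64(0.009), array([484., 112.], dtype=float32))
(array([ 0.6422, -0.019 ]), np.float64(33.2), np.float64(0.005), np.float64(0.018), array([ 6., 20.], dtype=float32))
```

View pics/w4.png

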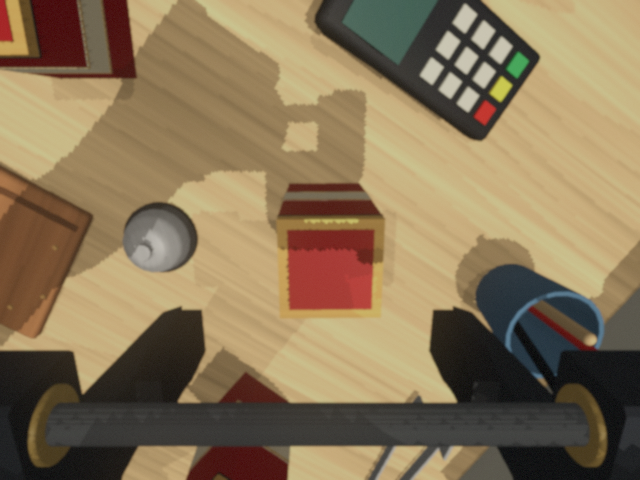

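Tin 2's lid is centred at pixel (332,266), giving (0.622, -0.227), square to the jaws.

Call:
{"fn": "move_arm", "kwargs": {"targets": [[[0.002,0.017,0,0,-0.01,-0.015,1],[0,0,0,0,0,-0.025,1],[0,0,0,0,0,-0.015,1],[0,0,0,0,0,0,1]]]}}

```text
clock: 16.2
tool_pos: [0.6243, -0.22, 0.1787]
eef_rot: [0.882, -0.472, -0.001, -0.001]
contact_force: [-0.9, 0.2, -0.1]
opening: 0.999
```

```bash
python3 - <<'E'
from h import *; from plant import r
s=r.get_state(); print(fix(s,-56.5), s["tool_pos"],s["contact_force"])
E
```

```text
[-0.003 -0.    -0.003] [ 0.62429948 -0.22004304  0.17874008] [-0.91547756  0.16047563 -0.10102659]
```

Call:
{"fn": "move_arm", "kwargs": {"targets": [[[0,0,0,-0.002,-0.007,-0.01,1],[0,0,0,0,0,-0.025,1],[0,0,0,0,0,-0.025,1],[0,0,0,0,0,-0.015,1],[0,0,0,0,0,0,1]]]}}

```text
clock: 16.7
tool_pos: [0.624, -0.2273, 0.101]
eef_rot: [0.882, -0.471, 0.0, -0.002]
contact_force: [-0.6, -0.2, 0.0]
opening: 1.002
```

Call:
{"fn": "move_arm", "kwargs": {"targets": [[[0,0,0,0,0,-0.001,0],[0,0,0,0,0,-0.001,0],[0,0,0,0,0,0,0],[0,0,0,0,0,0,0]]], "force": 25}}

```text
clock: 17.1
tool_pos: [0.6258, -0.2277, 0.1017]
eef_rot: [0.882, -0.471, 0.002, -0.002]
contact_force: [0.0, 0.2, -2.7]
opening: 0.708
```

Call:
{"fn": "move_arm", "kwargs": {"targets": [[[0,0,0,0,0,0.008,0],[0,0,0,0,0,0.012,0],[0,0,0,0,0,0.005,0],[0,0,0,0,0,0,0],[0,0,0,0,0,0,0]]]}}

```text
clock: 17.6
tool_pos: [0.6262, -0.2281, 0.1304]
eef_rot: [0.882, -0.471, 0.003, -0.002]
contact_force: [0.6, 0.6, -2.3]
opening: 0.704
```

```bash
python3 - <<'E'
from h import *; from plant import r
F=[]
for i in range(4): r.snapshot("top"); F.append(r.get_state()["contact_force"])
s=r.get_state(); print(fix(s,-56.5), s["tool_pos"],np.round(F,2).tolist(),s["opening"])
E
```

```text
[-0.001  0.007 -0.006] [ 0.62578258 -0.22799149  0.12964218] [[0.29, -0.33, -3.43], [-0.31, -0.03, -3.58], [0.05, 0.89, -2.41], [-0.94, -0.71, -2.73]] 0.7070052922914195
```

Tin 2 reads about 2.8 N, below the 4.3 N minimum for a full tin, so it's light. Tin 3 will confirm. I'll set tin 2 down.

Call:
{"fn": "move_arm", "kwargs": {"targets": [[[0,0,0,0,0,-0.008,0],[0,0,0,0,0,-0.01,0],[0,0,0,0,0,-0.006,0],[0,0,0,0,0,0,0]]]}}

```text
clock: 18.2
tool_pos: [0.6247, -0.2277, 0.1019]
eef_rot: [0.882, -0.471, 0.001, -0.002]
contact_force: [-0.3, -1.4, -2.2]
opening: 0.707
```

Call:
{"fn": "move_arm", "kwargs": {"targets": [[[0,0,0,0,0,-0.001,0],[0,0,0,0,0,-0.001,0]]]}}

```text
clock: 18.4
tool_pos: [0.6249, -0.2267, 0.1007]
eef_rot: [0.882, -0.47, 0.001, -0.002]
contact_force: [-3.9, 1.1, 9.4]
opening: 0.703
```

Tin 2 is on the counter. I'll release it and go on to tin 3 at (0.408, -0.275).

Call:
{"fn": "move_arm", "kwargs": {"targets": [[[0,0,0,0,0,0.0006,0],[0,0,0,0,0,0,0.78],[0,0,0,0,0,0,0.88],[0,0,0,0,0,0,1],[0,0,0,0,0,0,1]]]}}

```text
clock: 18.9
tool_pos: [0.6265, -0.2271, 0.103]
eef_rot: [0.882, -0.47, 0.003, -0.003]
contact_force: [-0.3, 0.2, -0.1]
opening: 0.995
```

Call:
{"fn": "move_arm", "kwargs": {"targets": [[[0,0,0,-0.001,0,0.015,1],[0,0,0,0,0,0.03,1],[0,0,0,0,0,0.04,1],[0,0,0,0,0,0.035,1],[0,0,-0.1,-0.02,0,0.01,1]]]}}

```text
clock: 19.4
tool_pos: [0.6056, -0.2258, 0.2391]
eef_rot: [0.858, -0.514, 0.003, -0.004]
contact_force: [0.3, 0.7, -0.6]
opening: 1.0
```

Call:
{"fn": "move_arm", "kwargs": {"targets": [[[0,0,-0.1,-0.04,-0.009,0,1],[0,0,-0.1,-0.04,-0.009,0,1],[0,0,-0.1,-0.04,-0.009,0,1],[0,0,-0.08,-0.03,-0.009,-0.005,1],[0,0,0,-0.01,-0.005,0,1]]]}}

```text
clock: 19.9
tool_pos: [0.4424, -0.2665, 0.2438]
eef_rot: [0.74, -0.672, 0.011, -0.005]
contact_force: [-0.6, 0.1, 0.1]
opening: 1.004
```

Call:
{"fn": "move_arm", "kwargs": {"targets": [[[0,0,0,-0.008,-0.004,0,1],[0,0,0,0,0,0,1],[0,0,0,0,0,0,1]]]}}

```text
clock: 20.2
tool_pos: [0.4364, -0.2715, 0.246]
eef_rot: [0.741, -0.671, 0.013, -0.006]
contact_force: [0.8, -0.1, -0.4]
opening: 1.002
```

```bash
python3 - <<'E'
from h import *; from plant import r
p=r.snapshot("wrist"); cv2.imwrite("pics/w5.png",p["frame"][:,:,::-1])
s=r.get_state(); print(fix(s,84.5), s["tool_pos"],s["contact_force"],s["q"].round(2))
print(*lids(p,vmin=100),sep="\n")
E
```

```text
[ 0.011  0.027 -0.195] [ 0.43647276 -0.27146811  0.24590312] [0.54334353 0.39015075 0.62652389] [ 0.6   0.54 -0.21  1.93  0.17  0.66 -1.18]
(array([ 0.4053, -0.2751]), np.float64(83.6), np.float64(0.044), np.float64(0.049), array([316., 301.], dtype=float32))
```

View pics/w5.png

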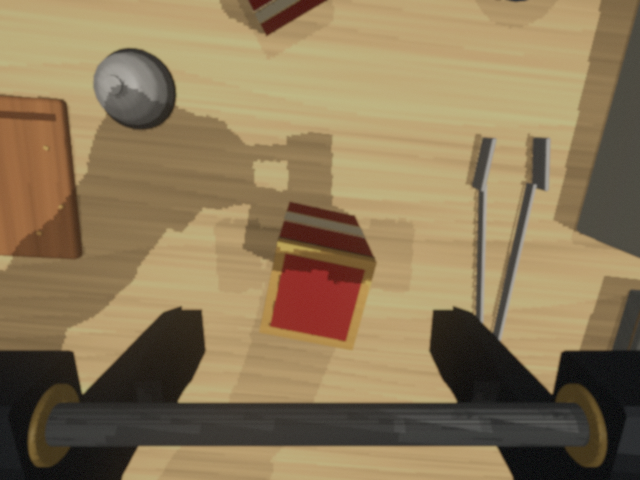

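Tin 3's lid is centred at about (318,295), giving (0.407, -0.275). The jaws need to turn -0.195 rad.

Call:
{"fn": "move_arm", "kwargs": {"targets": [[[0.011,0.027,-0.1,-0.015,-0.002,0,1],[0,0,-0.09,-0.012,-0.002,-0.02,1],[0,0,0,0,0,-0.02,1],[0,0,0,0,0,-0.01,1],[0,0,0,0,0,0,1]]]}}

```text
clock: 20.75
tool_pos: [0.417, -0.2734, 0.1947]
eef_rot: [-0.675, 0.737, -0.002, 0.004]
contact_force: [-0.5, 1.0, -0.3]
opening: 0.997
```

```bash
python3 - <<'E'
from h import *; from plant import r
s=r.get_state(); print(fix(s,84), s["tool_pos"],s["contact_force"])
E
```

```text
[-0.001  0.008 -0.017] [ 0.41700167 -0.27336128  0.19471289] [-0.47642998  1.00681968 -0.27110427]
```

Call:
{"fn": "move_arm", "kwargs": {"targets": [[[0,0.008,-0.017,-0.01,-0.002,-0.01,1],[0,0,0,0,0,-0.01,1],[0,0,0,0,0,0,1],[0,0,0,0,0,0,1]]]}}

```text
clock: 21.15
tool_pos: [0.4083, -0.2754, 0.1739]
eef_rot: [-0.669, 0.743, -0.0, 0.001]
contact_force: [0.2, 0.5, -0.4]
opening: 1.001
```

```bash
python3 - <<'E'
from h import *; from plant import r
s=r.get_state(); print(fix(s,84), s["tool_pos"],s["contact_force"])
E
```

```text
[-0.001  0.002 -0.001] [ 0.40826532 -0.27540845  0.17392471] [ 0.1525546   0.48525164 -0.40928534]
```

Call:
{"fn": "move_arm", "kwargs": {"targets": [[[0,0.002,0,-0.001,0,-0.01,1],[0,0,0,0,0,-0.025,1],[0,0,0,0,0,-0.025,1],[0,0,0,0,0,-0.012,1],[0,0,0,0,0,0,1]]]}}

```text
clock: 21.65
tool_pos: [0.4091, -0.2763, 0.0996]
eef_rot: [-0.669, 0.743, -0.003, 0.002]
contact_force: [-0.1, -0.2, 0.2]
opening: 0.999
```

Call:
{"fn": "move_arm", "kwargs": {"targets": [[[0,0,0,0,0,0,0],[0,0,0,0,0,0,0],[0,0,0,0,0,0,0],[0,0,0,0,0,0,0]]], "force": 35}}

```text
clock: 22.05
tool_pos: [0.4098, -0.2764, 0.1009]
eef_rot: [-0.67, 0.743, -0.003, 0.002]
contact_force: [0.2, -1.5, -6.2]
opening: 0.7
```

Call:
{"fn": "move_arm", "kwargs": {"targets": [[[0,0,0,0,0,0.006,0],[0,0,0,0,0,0.01,0],[0,0,0,0,0,0.01,0],[0,0,0,0,0,0,0],[0,0,0,0,0,0,0]]]}}

```text
clock: 22.55
tool_pos: [0.4091, -0.2765, 0.1297]
eef_rot: [-0.669, 0.743, -0.003, 0.002]
contact_force: [-0.1, 0.0, -5.3]
opening: 0.699
```

```bash
python3 - <<'E'
from h import *; from plant import r
F=[]
for i in range(4): r.snapshot("top"); F.append(r.get_state()["contact_force"])
s=r.get_state(); print(fix(s,84), s["tool_pos"],np.round(F,2).tolist(),s["opening"],s["moment"])
E
```

```text
[ 0.002  0.006 -0.001] [ 0.408905   -0.27623091  0.12896566] [[0.68, -0.23, -5.05], [-0.14, -1.35, -4.99], [-0.74, -0.24, -5.13], [0.17, 0.15, -5.21]] 0.699902138362831 [ 0.07155796  0.02297482 -0.00417772]
```

At 5.1 N, tin 3 is clearly the full one. I'll raise it to about 14 cm.

Call:
{"fn": "move_arm", "kwargs": {"targets": [[[0.002,0.005,0,0,0,0.01,0],[0,0,0,0,0,0.02,0],[0,0,0,0,0,0.03,0],[0,0,0,0,0,0.03,0],[0,0,0,0,0,0.02,0]]], "force": 40}}

```text
clock: 23.25
tool_pos: [0.405, -0.2738, 0.2377]
eef_rot: [-0.67, 0.743, 0.006, -0.002]
contact_force: [1.2, -0.2, -6.0]
opening: 0.701
```

Call:
{"fn": "move_arm", "kwargs": {"targets": [[[0,0,0,0,0,0.01,0],[0,0,0,0,0,0,0],[0,0,0,0,0,0,0],[0,0,0,0,0,0,0],[0,0,0,0,0,0,0]]]}}

```text
clock: 23.75
tool_pos: [0.4039, -0.2733, 0.2468]
eef_rot: [-0.67, 0.743, 0.007, -0.002]
contact_force: [-0.6, -0.9, -4.2]
opening: 0.701
```

```bash
python3 - <<'E'
from h import *; from plant import r
p=r.snapshot("top"); q=r.snapshot("scene"); s=r.get_state(); print(fix(s,84), s["tool_pos"],s["contact_force"],s["opening"],abs(s["qd"]).max(),s["clock"])
cv2.imwrite("pics/f.png",q["frame"][:,:,::-1])
print(*lids(p),sep="\n"); print(*lids(q),sep="\n")
for n,z in (("bell",.05),("honey_jar",.078),("roll",.05)): print(n,[bp(p,*d["centre"],z).round(3) for d in r.find_in(p,n)][:2])
E
```

```text
[-0.008 -0.013 -0.002] [ 0.40394394 -0.27329543  0.24693302] [ 0.40729761 -0.12774694 -4.87521438] 0.6999581932063861 0.007984094382623668 23.85
(array([ 0.6202, -0.2251]), np.float64(33.6), np.float64(0.046), np.float64(0.046), array([406., 213.], dtype=float32))
(array([0.6434, 0.0106]), np.float64(33.9), np.float64(0.045), np.float64(0.043), array([305., 203.], dtype=float32))
(array([0.6434, 0.0071]), np.float64(31.5), np.float64(0.045), np.float64(0.041), array([336., 230.], dtype=float32))
(array([ 0.6221, -0.2284]), np.float64(31.299999999999997), np.float64(0.048), np.float64(0.042), array([238., 178.], dtype=float32))
bell [array([ 0.518, -0.112])]
honey_jar [array([0.751, 0.133])]
roll [array([0.573, 0.268]), array([0.592, 0.299])]
```

View pics/f.png

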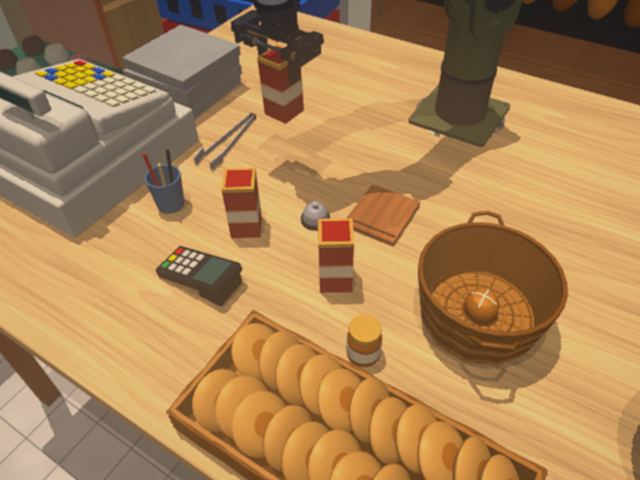

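The final view shows the roll in the basket at (482,305), both light tins standing where they started, and the full tin held up at (282,85). Everything else is in place, so I'll hand the job in.

```bash
python3 -c "
from plant import r
print(r.finish_job())"
```

```text
the job is handed in; nothing more can be done
None
```

The order is made up and handed in at about 24 s of the 72 s allowed; the hand-in gives no verdict.

- **Roll:** I lowered it to the basket floor and let go at about 1.7 N of contact. The final pictures show it in the middle of the floor, and the basket looks unmoved.
- **Hefting:** The tins read about 1.7 N, 2.8 N and 5.1 N. The 2.8 N reading is a little above the stated range for a nearly empty tin (up to 2.45 N), probably from sensor noise. It is still well below the 4.3 N minimum for a full one.
- **Light tins:** Both stand upright within a few millimetres of where they started. They touched the counter with about 10 N when set down.
- **Full tin:** The third tin, which started at (0.408, -0.275), is held about 14 cm above the counter. It is tilted under 1° and nearly still; the last wrist reading was -4.9 N, so the tin's weight is still on the gripper.
- **Other things:** The bell and honey jar measured within about 4 mm of their starting positions. The mug, terminal and tongs I checked only by eye in the last picture, and they look unmoved.

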